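# Make up the pellet-pressing kit and the desiccant-change kit

### The arm

A 7-joint arm with a two-finger parallel gripper is mounted at the origin on a cart in front of the work surface, level with it; the furniture and walls round the work are solid. World frame = base frame: x ahead of the robot, y to its left, z up, the work surface at z = 0. Lengths are in m, angles in rad, forces in N, time in s.
With the tool pointing down it reaches from about 0.4 to 0.85 m from the base axis. Payload 10.4 kg.
Tool frame: the origin (TCP) lies midway between the tips of the shut fingers; the grasp point (between the pads) lies 19 mm behind it; z points along the fingers, y is the line along which they close (so a half turn about z gives the same grasp; the last joint's range is limited). The gripper opens to 87 mm and grips with 3 to 60 N. Pads are 19 mm wide; open, the fingers measure 117 mm over their backs; the gripper's body (75 mm by 190 mm) begins 51 mm behind the grasp point.
Start: joints at [1.28, 0.332, -0.065, 1.46, 0.022, 1.35, -0.088], TCP at [0.165, -0.603, 0.202] pointing down, gripper open.
Joint ranges: [-2.6, 2.6], [-0.5, 2.12], [-1.47, 1.34], [0.16, 2.42], [-1.27, 4.41], [0.06, 2.06], [-2.6, 2.6]. Speed limits (rad/s): [2.22, 2.22, 2.79, 2.79, 3.14, 3.14, 3.14].

### API

Orientations are given as [roll, pitch, yaw] about the fixed x, y, z axes, in that order (R = Rz(yaw) Ry(pitch) Rx(roll)).
In Python, from plant import r, hand, imaging, nets, telemetry gives the robot as it stands. The module is installed in compiled form; this text tells all that it offers. Calls block until the motion is done:
- r.reach(position, orientation): joint-space move of the TCP to a pose.
- r.move_l(position, feed=0.15, orientation=None, force_limit=None): straight line of the TCP; orientation=None keeps the orientation; feed is the mean speed in m/s. With force_limit (N) it stops when the force on the tool has changed by that much, and returns True; else False.
- r.goto_joints(angles): joint-space move.
- hand.command_gripper(opening): finger opening in m; the grip force is fixed at half the most; returns when the fingers have stopped.
- r.sleep(seconds).
- r.inverse_kinematics(position, orientation): joint angles nearest the present ones, or None.
- imaging.get_image(name): name is "side" or "top" or "wrist"; returns (picture, depth): 400x640x3 uint8, blue, green, red; 400x640 float32, m along the optical axis (not along the pixel's ray), 0 where there is no reading.
- imaging.camera_info(name): a dict with "camera_matrix" (3x3 intrinsics, pixels), "camera_from_world" (4x4, takes a point from world to camera coordinates). Camera axes: x right, y down, z forward; pixel columns grow to the right and rows downward; lengths in m; the calibration is good to about 2 mm. A picture is of the moment at which its call begins: read the wrist's pose just before it. camera_info takes no time and is no camera call; for the wrist camera it gives the pose at the moment of the call.
A pose or a line that the arm cannot do raises r.IKError and nothing moves.
- r.job_done(): hands the job in; it is judged then, once.
Trained networks look in the newest picture that a camera, given by its name, has taken for a name from the list of things; names that differ only in an ending like _2 or _b are one class to them, and where a whole thing is asked for, a point or a joint stands for the part that bears it (a point fixed in the world has none). Each returns a list of dicts, best first, with "confidence" (0 to 1); they miss things now and then, are a little off and sometimes report something else, mostly with a low value. They report only what shows in the picture. A call takes as long as a camera call. They do not tell look-alikes from the thing itself.
- nets.spot_in(camera, thing): "location" ([x, y, z] in m, in the coordinates of the camera as it stood for that picture, good to about 4 mm: the middle of the surface that is visible of it).
- nets.spot_point(camera, thing): "location" ([x, y, z] in m, in the coordinates of the camera as it stood for that picture, good to about 4 mm: a listed point, or the origin of a listed thing).
Readings, each from a call of its own:
- telemetry.get_time(): time.
- telemetry.get_q(): joint angles.
- telemetry.get_joint_velocities(): joint speeds.
- telemetry.get_tau(): joint torques, N m.
- telemetry.get_position(): TCP position.
- telemetry.get_ee_rot(): TCP orientation.
- telemetry.get_ft_force(): force on the tool from outside, world axes, zero at the start.
- telemetry.get_moment(): the same for the moment, N m.
- telemetry.get_grip_width(): finger opening in m.
- telemetry.get_finger_force(): force on a finger pad.
Only numpy, scipy, OpenCV 4.12 (cv2) and the standard library are available. Lean on these libraries where they do the work, as an engineer would, in place of code of your own. Each camera call takes 0.05 s, during which the arm holds its last target. There are 200 camera calls.

### The job

Make up two spectrometer kits from the stock on the bench, seating each thing fully down in the foam pocket cut for its shape and size: the steel pellet die, the white jar and the flat square box, each the right way up, go in the tray with three pockets. The tall canister, upright, and the shorter screwdriver, its handle in the wide end of its cut-out, go in the other tray. Leave the brown jar and the longer screwdriver where they are.

Things in the scene. Friction and masses are not known exactly. Their poses are not given: they have to be found in the camera images.
- pellet_tray: Tray with 3 pockets, fixed: aluminium, 100 (x) x 250 (y) mm, rim 12 mm high, 10 mm lips at both ends; dark foam, top at z = 11 mm, pocket floors at z = 5 mm. Pockets on the long centre line x = 0: round 72 mm wide at y = +78 mm (white jar), round 62 mm at y = 0 (die), square 72 mm at y = -78 mm (flat box). Origin: centre of underside; y along the tray, z up.
- desiccant_tray: Second tray, fixed, built alike (100 x 250 mm, rim 12, foam top z = 11, pocket floors z = 5 mm). On its centre line x = 0: round pocket 60 mm wide at y = +86 mm (canister); screwdriver cut-out: shaft groove 8 mm wide from y = +48 to -41 mm, handle pocket 32 mm wide from y = -41 to -116 mm. Origin: centre of underside; y along the tray, z up.
- pellet_die: Steel pellet die, loose, about 0.42 kg, upright: round base 50 mm in diameter and 16 mm high, body 39 mm in diameter up to 53 mm, plunger knob 24 mm in diameter up to 75 mm. Origin: centre of the underside; z up.
- white_jar: White plastic screw-lid jar, loose, upright, 60 mm in diameter and 82 mm high (lid 55 mm in diameter from 71 mm up). Origin: centre of the underside; z up.
- flat_box: Flat white plastic box with a lid that stays shut, loose, lying flat, 60 x 60 x 19 mm with square sides along its x and y axes. Origin: centre of the underside; z up.
- canister: Green desiccant canister with a white push lid, the tallest of the stock, loose, upright: body 47 mm in diameter up to 90 mm, lid 50 mm in diameter, 105 mm high. Origin: centre of the underside; z up.
- short_screwdriver: Shorter screwdriver (152 mm, blue handle), loose, lying flat. Origin: mid-length, underside; x along the shaft to the tip, z up. Handle 20 mm wide, 19 high, from x = -76 to -13 mm; grip it about x = -40 mm. The 4 mm shaft runs on to x = +76 mm, 8 mm clear of the surface. Seated: tip to the tray's +y, origin at tray y = -34 mm, underside on the pocket floor.
- brown_jar: Brown screw-lid jar with a black lid, 48 mm in diameter and 74 mm high, upright among the stock; not wanted, stays where it is. Origin: centre of the underside.
- long_screwdriver: The longer screwdriver (187 mm, orange handle 25 mm thick), lying next to the shorter one; not wanted, stays where it is. Origin: mid-length at the underside; x along the shaft to the tip. Behind it and the right-hand tray stands a clear glass tank 0.31 m high, its front edge from (0.67, -0.16) to (0.55, -0.60) m: cross the bench nearer to the robot.
There are look-alikes about, which are no part of the job. Leave any red look-alike of the white_jar alone.

How it is judged:
By the outcome, as a careful person would: the job done as asked, in the order asked, and still so for the second after the job is handed in, with the robot touching nothing.
It also fails if it takes over 144 s, if anything falls off the work surface, if the arm or the gripper's body presses on something with over 40 N, if the wrist force passes 120 N, or if a joint passes its speed limit or range.

## Working session

There is one attempt and no reset: what is moved stays moved. The work goes in short steps, each a Python script; the robot and the scene stay as the last script left them, time stands still between calls to the robot, and variables do not carry over. Pictures are saved under pics/ and viewed, at most 14 in all, crops included, and the job is handed in when it is done.

```bash
mkdir -p pics; cat > h.py <<'E'
import numpy as np, cv2
from plant import r, hand, imaging, nets, telemetry
def cam(n):
    c=imaging.camera_info(n); return np.array(c["camera_matrix"]), np.array(c["camera_from_world"])
def toworld(n,p,T=None):
    T=cam(n)[1] if T is None else T
    return (np.linalg.inv(T)@np.append(p,1))[:3]
def cloud(n,depth,T=None):
    K,T0=cam(n); T=T0 if T is None else T
    v,u=np.mgrid[:400,:640]; z=depth
    P=np.stack([(u-K[0,2])/K[0,0]*z,(v-K[1,2])/K[1,1]*z,z,np.ones_like(z)],-1)
    W=(P@np.linalg.inv(T).T)[...,:3]; W[depth<=0]=np.nan
    return W
E
python3 - <<'E'
from h import *
for n in ["top","side"]:
    p,d=imaging.get_image(n); cv2.imwrite(f"pics/{n}0.png",p); np.save(f"{n}0.npy",d)
    T=cam(n)[1]; print(n,np.round(toworld(n,[0,0,0]),3))
    for t in "pellet_tray desiccant_tray pellet_die white_jar flat_box canister short_screwdriver brown_jar long_screwdriver".split():
        for o in nets.spot_point(n,t)[:3]:
            w=toworld(n,o["location"],T); K=cam(n)[0]; px=K@np.array(o["location"]); print(t,round(o["confidence"],2),np.round(w,3),np.round(px[:2]/px[2]))
print(telemetry.get_time(),telemetry.get_position(),telemetry.get_ee_rot())
E
```

```text
top [ 0.242 -0.259  1.392]
pellet_tray 0.9 [ 0.502 -0.202  0.003] [298. 189.]
pellet_tray 0.21 [0.444 0.172 0.001] [182. 208.]
desiccant_tray 0.57 [ 0.632  0.078 -0.001] [213. 151.]
pellet_die 0.67 [0.438 0.092 0.002] [207. 209.]
white_jar 0.96 [ 0.372 -0.72   0.004] [459. 225.]
white_jar 0.93 [ 0.473 -0.67   0.003] [442. 195.]
white_jar 0.82 [ 0.322 -0.309  0.001] [332. 243.]
flat_box 0.68 [ 0.444  0.17  -0.001] [183. 208.]
canister 0.77 [ 0.428 -0.01   0.001] [238. 212.]
short_screwdriver 0.63 [ 0.464 -0.41   0.007] [362. 199.]
brown_jar 0.47 [ 0.353 -0.152  0.001] [282. 235.]
long_screwdriver 0.48 [ 0.457 -0.477  0.003] [383. 201.]
long_screwdriver 0.38 [ 0.352 -0.153  0.003] [283. 235.]
side [ 1.182 -0.018  1.213]
pellet_tray 0.7 [ 0.508 -0.203  0.001] [334. 225.]
desiccant_tray 0.74 [0.636 0.08  0.003] [408. 290.]
pellet_die 0.57 [0.434 0.101 0.003] [430. 238.]
pellet_die 0.16 [ 0.44   0.173 -0.002] [452. 247.]
white_jar 0.86 [ 0.372 -0.715 -0.002] [217. 150.]
white_jar 0.69 [ 0.321 -0.303 -0.002] [326. 174.]
white_jar 0.62 [ 0.278 -0.432  0.004] [298. 154.]
flat_box 0.53 [0.441 0.172 0.   ] [451. 247.]
canister 0.56 [ 0.426 -0.005 -0.001] [399. 225.]
canister 0.22 [ 0.509 -0.199 -0.004] [335. 227.]
short_screwdriver 0.53 [ 0.462 -0.406 -0.003] [284. 196.]
brown_jar 0.54 [ 0.35  -0.148  0.   ] [365. 194.]
long_screwdriver 0.66 [ 0.455 -0.472 -0.002] [267. 188.]
1.0 [ 0.16538465 -0.60273933  0.20225865] [3.14152630e+00 1.74963449e-05 2.67790517e-01]
```

View pics/top0.png

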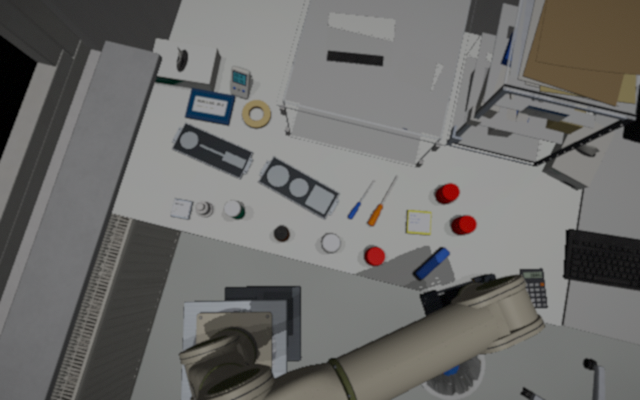

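View pics/side0.png

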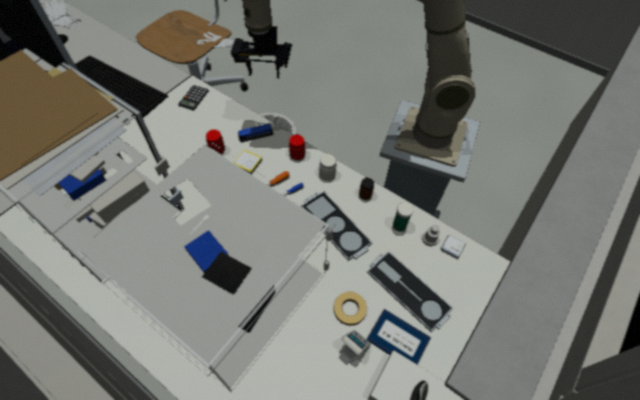

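The top view shows the three-pocket tray at (299,187), with its square pocket on the right, and the screwdriver tray at (213,150), with its round pocket on the left. The stock is the box (181,208), die (204,208), canister (235,209), brown jar (282,233), white jar (331,242) and blue screwdriver (361,200). The red look-alikes are at (375,256), (447,193) and (463,225). The side view agrees. The sill on the left needs a clearance check before I look closer with the wrist camera.

```bash
python3 - <<'E'
from h import *
W=cloud("top",np.load("top0.npy"))
# height of obstacles near the left
for x in [.35,.45,.55,.65,.75]:
    row=[]
    for y in np.arange(.1,.5,.04):
        m=(abs(W[...,0]-x)<.02)&(abs(W[...,1]-y)<.02); row.append(round(float(np.nanmax(W[...,2][m])),2) if m.any() else None)
    print(x,row)
def look(name,pos,yaw):
    t=telemetry.get_time(); 
    r.reach(pos,[np.pi,0,yaw]); r.sleep(.2)
    T=cam("wrist")[1]; p,d=imaging.get_image("wrist"); cv2.imwrite(f"pics/{name}.png",p); np.savez(name,p=p,d=d,T=T)
    print(name,telemetry.get_time()-t,toworld("wrist",[0,0,0],T),T[2,:3],cam("wrist")[0][0,0])
    for o in "pellet_tray desiccant_tray pellet_die white_jar flat_box canister short_screwdriver".split():
        for q in nets.spot_point("wrist",o)[:2]: print(o,round(q["confidence"],2),np.round(toworld("wrist",q["location"],T),4))
look("w1",[.43,-.32,.42],.27)
look("w2",[.48,0.06,.42],.27)
E
```

```text
0.35 [0.01, 0.01, 0.0, -0.77, -0.76, -0.77, 0.17, 0.17, 0.17, 0.17]
0.45 [0.08, 0.03, 0.03, 0.02, 0.01, 0.17, 0.18, 0.18, 0.18, 0.17]
0.55 [0.01, 0.01, 0.01, 0.01, 0.01, 0.18, 0.18, 0.18, 0.18, 0.18]
0.65 [0.02, 0.02, 0.02, 0.02, 0.18, 0.18, 0.18, 0.18, 0.18, 0.29]
0.75 [0.02, 0.02, 0.02, 0.17, 0.17, 0.18, 0.18, 0.18, 0.28, 0.3]
w1 1.8833000000000002 [ 0.49370424 -0.30276871  0.60213116] [-0.23610916 -0.06450668 -0.96958308] 340.06130978617693
pellet_tray 0.79 [ 0.5062 -0.203   0.0032]
pellet_die 0.97 [ 4.368e-01  9.820e-02 -4.000e-04]
white_jar 0.78 [ 0.4725 -0.6734 -0.0033]
white_jar 0.75 [ 0.3234 -0.2999 -0.0014]
canister 0.98 [ 0.429  -0.0062 -0.0031]
canister 0.63 [ 0.435   0.0974 -0.0014]
short_screwdriver 0.64 [ 0.4627 -0.4048 -0.004 ]
short_screwdriver 0.45 [ 0.4246 -0.0078 -0.0025]
w2 1.6749999999999998 [0.54430988 0.07698617 0.60253322] [-0.23571374 -0.06476684 -0.96966195] 340.06130978617693
pellet_tray 0.83 [ 0.507  -0.2032  0.0044]
desiccant_tray 0.77 [ 6.297e-01  8.290e-02 -6.000e-04]
pellet_die 0.61 [ 0.438   0.0989 -0.0014]
flat_box 0.87 [0.442  0.1729 0.0019]
canister 0.85 [ 0.4273 -0.0089 -0.0012]
```

```bash
python3 - <<'E'
import cv2
for n in ["w1","w2"]:
    p=cv2.imread(f"pics/{n}.png"); cv2.imwrite(f"pics/{n}b.png",p)
E
```

```text
(no output)
```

View pics/w1.png

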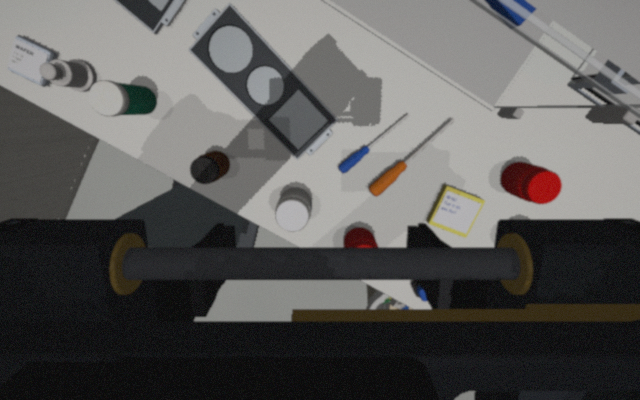

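View pics/w2.png

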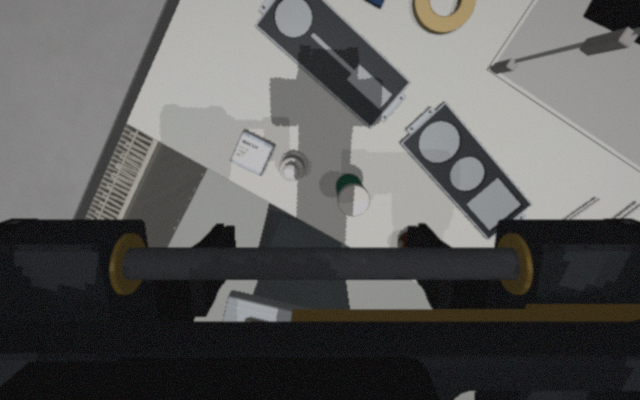

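The wrist views match. In w1 the pockets are at (230,48), (265,85) and (299,120), with the blue screwdriver at (372,143) and the white jar at (294,208). In w2 the box is at (253,152), the die at (292,165), the canister at (351,193) and the screwdriver tray's round pocket at (293,17). Next I'll fit precise poses from depth and segmentation.

```bash
cat > fit.py <<'E'
from h import *
D={n:np.load(n+".npz") for n in ["w1","w2"]}
K=cam("wrist")[0]
def onplane(n,px,z):
    Ti=np.linalg.inv(D[n]["T"]); px=np.atleast_2d(px).astype(float)
    ray=np.c_[(px-K[[0,1],[2,2]])/K[[0,1],[0,1]],np.ones(len(px))]@Ti[:3,:3].T
    o=Ti[:3,3]; return o+ray*((z-o[2])/ray[:,2])[:,None]
def blobs(n,c,tray_z,thr):
    g=cv2.cvtColor(D[n]["p"],cv2.COLOR_BGR2GRAY)
    v,u=np.mgrid[:400,:640]; W=onplane(n,np.c_[u.ravel(),v.ravel()],tray_z).reshape(400,640,3)
    m=((g>thr)&(np.hypot(W[...,0]-c[0],W[...,1]-c[1])<.14)).astype(np.uint8)
    k,l,s,ce=cv2.connectedComponentsWithStats(m,connectivity=4)
    for i in range(1,k):
        if 120<s[i,4]<4000:
            cs,_=cv2.findContours((l==i).astype(np.uint8),cv2.RETR_EXTERNAL,cv2.CHAIN_APPROX_NONE)
            w=onplane(n,cs[0][:,0],tray_z)[:,:2]*1000; rc=cv2.minAreaRect(w.astype(np.float32))
            print(n,s[i,4],np.round(ce[i]),"rect",np.round(rc[0],1),np.round(rc[1],1),round(rc[2],1))
for z in [.005,]:
    blobs("w1",(.506,-.203),z,80); blobs("w2",(.507,-.203),z,80); blobs("w2",(.63,.08),z,80)
def obj(n,c,z0,z1,rad):
    W=cloud("wrist",D[n]["d"],D[n]["T"])
    m=(np.hypot(W[...,0]-c[0],W[...,1]-c[1])<rad)&(W[...,2]>z0)&(W[...,2]<z1)
    P=W[m]; (a,b),R=cv2.minEnclosingCircle((P[:,:2]*1000).astype(np.float32)); rc=cv2.minAreaRect((P[:,:2]*1000).astype(np.float32))
    print(n,c,len(P),"zmed",np.round(np.median(P[:,2])*1000,1),"mean",np.round(P[:,:2].mean(0)*1000,1),"circ",round(a,1),round(b,1),round(R,1),"rect",np.round(rc[0],1),np.round(rc[1],1),round(rc[2],1))
obj("w1",(.323,-.30),.074,.1,.06)   # jar lid
obj("w1",(.428,-.007),.097,.12,.06); obj("w2",(.428,-.007),.097,.12,.06)
obj("w1",(.437,.098),.066,.09,.04); obj("w2",(.437,.098),.066,.09,.04); obj("w2",(.437,.098),.045,.06,.04)
obj("w2",(.442,.173),.012,.03,.046)
for n in D:
    W=cloud("wrist",D[n]["d"],D[n]["T"]); q=W[...,2]; q=q[abs(q)<.01]; print("table",np.median(q))
# screwdrivers by colour
hsv=cv2.cvtColor(D["w1"]["p"],cv2.COLOR_BGR2HSV); W=cloud("wrist",D["w1"]["d"],D["w1"]["T"])
m=(hsv[...,0]>100)&(hsv[...,0]<130)&(hsv[...,1]>120)&(np.hypot(W[...,0]-.463,W[...,1]+.405)<.09)
v,u=np.nonzero(m); w=onplane("w1",np.c_[u,v],.012)[:,:2]*1000
rc=cv2.minAreaRect(w.astype(np.float32)); print("handle",len(w),u.mean(),v.mean(),rc, w.mean(0), np.median(W[m][:,2]))
e=np.linalg.svd(w-w.mean(0),full_matrices=False)[2][0]; print("axis",e,np.degrees(np.arctan2(e[1],e[0])))
g=D["w1"]["p"][105:180,330:420]; cv2.imwrite("pics/sd.png",cv2.resize(g,None,fx=8,fy=8,interpolation=cv2.INTER_NEAREST))
E
python3 fit.py
```

```text
w1 1656 [231.  49.] rect [ 545.4 -135.3] [70. 71.] 15.4
w1 1121 [265.  85.] rect [ 505.6 -201.5] [60.7 59.1] 15.4
w1 1464 [301. 118.] rect [ 466.1 -270. ] [69.9 69.6] 59.5
w2 1379 [439. 141.] rect [ 545.3 -135.9] [70.9 72.1] 15.4
w2 934 [467. 173.] rect [ 506.  -203.1] [60.2 61.7] 64.5
w2 1495 [493. 204.] rect [ 465.7 -270.6] [71.  73.1] 59.4
w2 1194 [293.  18.] rect [668.  156.4] [54.1 59.6] 15.4
w2 1149 [360.  78.] rect [620.4  47.6] [165.5  32.2] 65.0
w1 (0.323, -0.3) 886 zmed 82.0 mean [ 323.2 -301. ] circ 321.7 -301.0 27.6 rect [ 322.1 -300.9] [53.7 53.2] 15.3
w1 (0.428, -0.007) 1083 zmed 104.9 mean [428.5  -8.6] circ 427.7 -7.1 25.1 rect [428.2  -7. ] [47.7 49. ] 14.8
w2 (0.428, -0.007) 829 zmed 104.9 mean [428.8  -5.3] circ 428.0 -6.1 25.0 rect [428.2  -5.7] [48.5 48.6] 16.1
w1 (0.437, 0.098) 278 zmed 74.8 mean [439.8  96.4] circ 440.4 98.2 12.7 rect [439.4  97.8] [22.8 24. ] 18.0
w2 (0.437, 0.098) 186 zmed 74.9 mean [440.2  98.8] circ 439.6 99.1 12.0 rect [440.   98.5] [22.4 22.2] 13.1
w2 (0.437, 0.098) 267 zmed 52.9 mean [443.4  98.4] circ 439.7 98.9 19.6 rect [439.8  99.6] [37.9 37.9] 14.2
w2 (0.442, 0.173) 1186 zmed 19.1 mean [442.9 172.2] circ 442.4 172.7 40.7 rect [441.8 173. ] [60.3 60.4] 78.8
table 0.0003944478158642295
table 0.0005392278430264574
handle 608 443.3421052631579 249.84375 ((266.774658203125, -725.7970581054688), (523.062744140625, 641.3733520507812), 14.207469940185547) [ 298.98517429 -603.27162405] 0.503371403811224
axis [-0.41426344 -0.91015702] -114.47294053333755
```

View pics/sd.png

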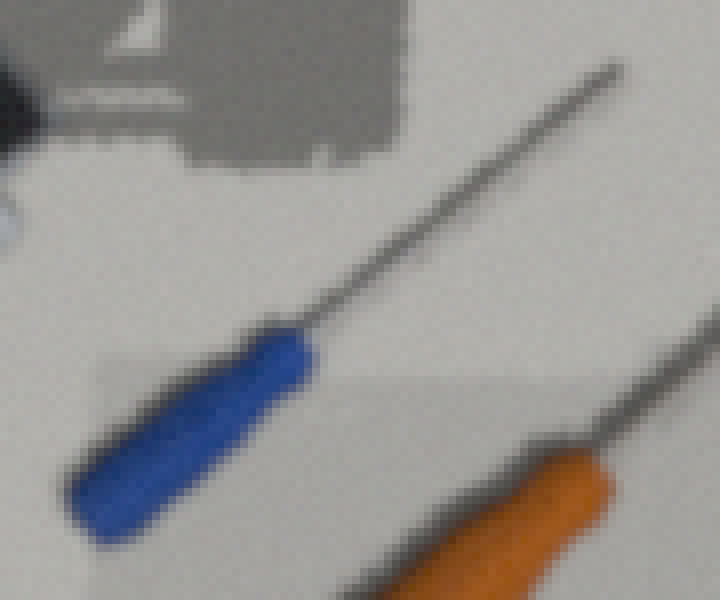

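The close-up shows the blue screwdriver's butt at crop (92,515), which is px (341,168.9), and its tip at crop (617,68), px (406.6,113). The orange driver is about 60 mm off to the side, so there is room for the fingers. The fits agree to within about 1 mm. I'll start with the die.

```bash
cat > pp.py <<'E'
from h import *
d2=np.deg2rad
PY=59.5; PC=np.array([.5057,-.2027]); PD=np.array([np.cos(d2(PY)),np.sin(d2(PY))])
DY=65.0; DC=np.array([.6348,.0784]); DD=np.array([np.cos(d2(DY)),np.sin(d2(DY))])
ZT=.24
def go(xy,z,yaw): r.reach([*xy,z],[np.pi,0,d2(yaw)])
def pick(xy,yaw,tip,opening,clear):
    """tip: TCP height; clear: height from which to descend slowly"""
    hand.command_gripper(opening)
    go(xy,ZT,yaw); print("q",np.round(telemetry.get_q(),2))
    r.move_l([*xy,clear],feed=.3)
    if r.move_l([*xy,tip],feed=.1,force_limit=12): print("TOUCH descending",telemetry.get_position())
    hand.command_gripper(0); print("width",telemetry.get_grip_width(),"F",telemetry.get_finger_force())
    r.move_l([*xy,ZT],feed=.25); print("lifted width",telemetry.get_grip_width(),telemetry.get_time())
def place(xy,yaw,tip,open_to,via=None):
    if via is not None: go(via,ZT,yaw)
    go(xy,ZT,yaw); print("q",np.round(telemetry.get_q(),2))
    r.move_l([*xy,tip+.02],feed=.25)
    s=r.move_l([*xy,tip-.002],feed=.04,force_limit=8)
    print("contact",s,"tip err mm",(telemetry.get_position()[2]-tip)*1000)
def release(xy,open_to):
    hand.command_gripper(open_to); r.move_l([*xy,ZT],feed=.25)
    print("t",telemetry.get_time())
E
python3 - <<'E'
from pp import *
for n,xy,z,ys in [("die",(.4397,.0987),.021,(-120.5,59.5)),("dieP",PC,.026,(-120.5,59.5)),("jar",(.322,-.301),.026,(-120.5,59.5)),("jarP",PC+.078*PD,.03,(-120.5,59.5)),("box",(.442,.173),.01,(78.8,-101.2)),("boxP",PC-.078*PD,.015,(-120.5,59.5)),("can",(.428,-.0065),.05,(-115,65)),("canP",DC+.086*DD,.056,(-115,65)),("sdP",DC-.074*DD,.012,(155,-25))]:
    for y in ys:
        for zz in (z,ZT):
            q=r.inverse_kinematics([*xy,zz],[np.pi,0,d2(y)]); print(n,y,zz,None if q is None else np.round(q,2))
E
```

```text
die -120.5 0.021 [ 0.78  0.41 -1.23  2.05  0.47  0.99  1.92]
die -120.5 0.24 [-1.53 -0.31  1.03  1.88  0.27  1.43  2.05]
die 59.5 0.021 [ 0.47  0.25 -0.86  2.06  0.24  0.92 -1.04]
die 59.5 0.24 [ 0.52 -0.05 -0.8   1.8  -0.04  1.38 -0.81]
dieP -120.5 0.026 [ 1.26  0.7  -1.24  1.82  0.72  1.17  2.39]
dieP -120.5 0.24 [ 1.37  0.45 -1.37  1.57  0.44  1.49  2.58]
dieP 59.5 0.026 [ 0.73  0.38 -0.5   1.84  0.22  0.98 -0.4 ]
dieP 59.5 0.24 [ 0.75  0.17 -0.5   1.6   0.08  1.39 -0.3 ]
jar -120.5 0.026 None
jar -120.5 0.24 None
jar 59.5 0.026 [ 0.88  0.14 -0.24  2.11  0.04  0.9   0.08]
jar 59.5 0.24 [ 0.86 -0.09 -0.2   1.85 -0.02  1.38  0.13]
jarP -120.5 0.03 [ 1.1   0.73 -1.25  1.77  0.75  1.21  2.25]
jarP -120.5 0.24 [ 1.12  0.42 -1.24  1.53  0.4   1.48  2.48]
jarP 59.5 0.03 [ 0.65  0.42 -0.59  1.79  0.27  1.01 -0.57]
jarP 59.5 0.24 [ 0.67  0.22 -0.59  1.55  0.13  1.41 -0.46]
box 78.8 0.01 [ 0.36  0.36 -0.92  2.01  0.35  0.94 -0.94]
box 78.8 0.24 [ 0.41  0.03 -0.88  1.75  0.02  1.38 -0.67]
box -101.2 0.01 [ 0.59  0.53 -1.23  2.    0.59  1.03  2.02]
box -101.2 0.24 [-1.62 -0.16  1.08  1.82  0.
[... 210 characters left out ...]
9 -0.14]
can -115 0.05 [ 1.07  0.24 -1.23  2.08  0.27  1.    2.41]
can -115 0.24 [-1.13 -0.32  0.87  1.92  0.24  1.43  2.39]
can 65 0.05 [ 0.61  0.11 -0.72  2.1   0.09  0.96 -0.59]
can 65 0.24 [ 0.61 -0.11 -0.64  1.85 -0.07  1.38 -0.45]
canP -115 0.056 [ 0.44  0.96 -1.26  1.39  0.9   1.43  1.91]
canP -115 0.24 [ 0.39  0.76 -1.25  1.16  0.72  1.66  2.03]
canP 65 0.056 [ 0.19  0.69 -0.72  1.4   0.46  1.22 -1.01]
canP 65 0.24 [ 0.22  0.59 -0.85  1.17  0.43  1.55 -0.98]
sdP 155 0.012 [ 0.51  0.59 -0.78  1.68  0.46  1.06  0.72]
sdP 155 0.24 [ 0.56  0.38 -0.85  1.43  0.29  1.46  0.84]
sdP -25 0.012 [ 0.42  0.55 -0.65  1.69  0.38  1.04 -2.37]
sdP -25 0.24 [ 0.44  0.34 -0.68  1.43  0.21  1.44 -2.25]
```

```bash
python3 - <<'E'
from pp import *
pick((.4397,.0987),59.5,.022,.058,.10)
place(PC,59.5,.027,.05)
print(telemetry.get_grip_width(),telemetry.get_ft_force())
E
```

```text
q [ 0.52 -0.05 -0.8   1.8  -0.04  1.38 -0.81]
width 0.03723308505649178 F 30.000883613247424
lifted width 0.03698229121121109 9.9333
q [ 0.76  0.17 -0.52  1.6   0.09  1.39 -0.3 ]
contact True tip err mm -0.24716463855058504
0.036790748392948804 [-0.52595518  0.85510437  4.75998277]
```

```bash
python3 - <<'E'
from pp import *
release(PC,.06)
pick((.322,-.301),59.5,.03,.085,.13)
J=PC+.078*PD
place(J,59.5,.035,.07)
E
```

```text
t 14.2667
q [ 1.07 -0.08 -0.4   1.84 -0.03  1.38  0.15]
width 0.05948539507400625 F 30.00037282705307
lifted width 0.05936664765620355 19.0833
q [ 0.78  0.25 -0.72  1.54  0.17  1.41 -0.49]
contact True tip err mm -0.26585058755139446
```

```bash
python3 - <<'E'
from pp import *
release(PC+.078*PD,.075)
pick((.442,.173),78.8,.010,.08,.06)
B=PC-.078*PD
place(B,59.5,.015,.07)
T=cam("wrist")[1]
E
```

```text
t 23.15
q [ 0.61  0.05 -1.08  1.74  0.04  1.38 -0.68]
width 0.0006393387495905795 F 0.0
lifted width 0.000329227200204105 28.7
q [ 1.32  0.26 -1.02  1.59  0.22  1.42 -0.26]
contact False tip err mm -1.9983142170144699
```

```bash
python3 - <<'E'
from pp import *
r.move_l([*(PC-.078*PD),ZT],feed=.3)
r.reach([.40,.0,.36],[np.pi,0,.6]); r.sleep(.2)
print(telemetry.get_position(),telemetry.get_time())
T=cam("wrist")[1]; p,d=imaging.get_image("wrist"); cv2.imwrite("pics/w3.png",p); np.savez("w3",p=p,d=d,T=T)
for q in nets.spot_point("wrist","flat_box")[:2]: print(q["confidence"],toworld("wrist",q["location"],T))
E
```

```text
[ 0.39997741 -0.00083878  0.35976854] 34.2583
0.96 [0.44014918 0.17324465 0.00280331]
```

View pics/w3.png

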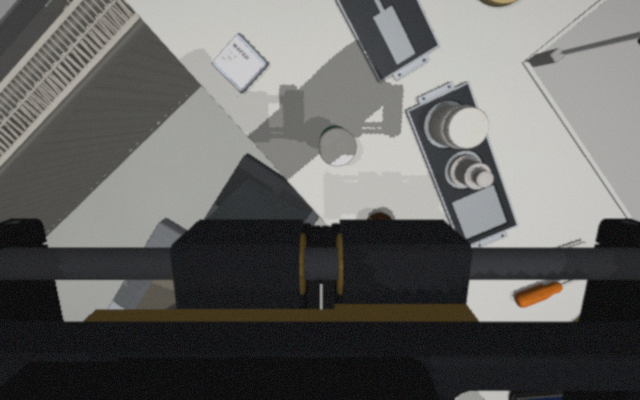

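The box at (240,62) hasn't moved: the fingers closed over its top, so the pads must end well above the TCP. The die and jar stand upright in their pockets. I'll refit the box and grip lower.

```bash
cat > chk.py <<'E'
from pp import *
def obj(D,c,z0,z1,rad):
    W=cloud("wrist",D["d"],D["T"])
    m=(np.hypot(W[...,0]-c[0],W[...,1]-c[1])<rad)&(W[...,2]>z0)&(W[...,2]<z1)
    P=W[m]; X=(P[:,:2]*1000).astype(np.float32); rc=cv2.minAreaRect(X)
    print(len(P),"zmed",np.round(np.median(P[:,2])*1000,1),"rect",np.round(rc[0],1),np.round(rc[1],1),round(rc[2],1)); return rc
E
python3 - <<'E'
from chk import *
D=np.load("w3.npz")
obj(D,PC+.078*PD,.079,.1,.04); obj(D,PC,.074,.09,.03)
rc=obj(D,(.442,.173),.012,.03,.046)
xy=np.array(rc[0])/1000; yaw=min(rc[2],rc[2]-90,key=lambda a:abs(a-78.8)) if abs(rc[2]-78.8)>10 else rc[2]
print(xy,yaw)
assert np.hypot(*(xy-[.442,.173]))<.01
pick(xy,yaw,.003,.08,.06)
E
```

```text
1427 zmed 87.0 rect [ 544.4 -135.2] [54.3 54.3] 51.9
261 zmed 79.9 rect [ 504.8 -201.9] [23.4 23.3] 55.1
1770 zmed 19.2 rect [441.9 173. ] [60.5 59.5] 79.1
[0.44187991 0.1730278 ] 79.1304931640625
q [ 0.83  0.1  -1.34  1.73  0.1   1.39 -0.71]
width 0.000510140147238276 F 0.0
lifted width 0.0004139052299829277 40.6583
```

```bash
python3 - <<'E'
from pp import *
xy=(.4419,.173)
hand.command_gripper(.072); print(telemetry.get_grip_width())
r.move_l([*xy,.03],feed=.3)
s=r.move_l([*xy,-.015],feed=.04,force_limit=5); z=telemetry.get_position()[2]
print("touch",s,z,telemetry.get_ft_force(),telemetry.get_time())
imaging.get_image("side"); p,d=imaging.get_image("side"); cv2.imwrite("pics/s4.png",cv2.resize(p[150:330,340:580],None,fx=3,fy=3))
E
```

```text
0.07189726011873555
touch False -0.01480291173530255 [-0.04640345  0.28087092  0.79140552] 44.1167
```

View pics/s4.png

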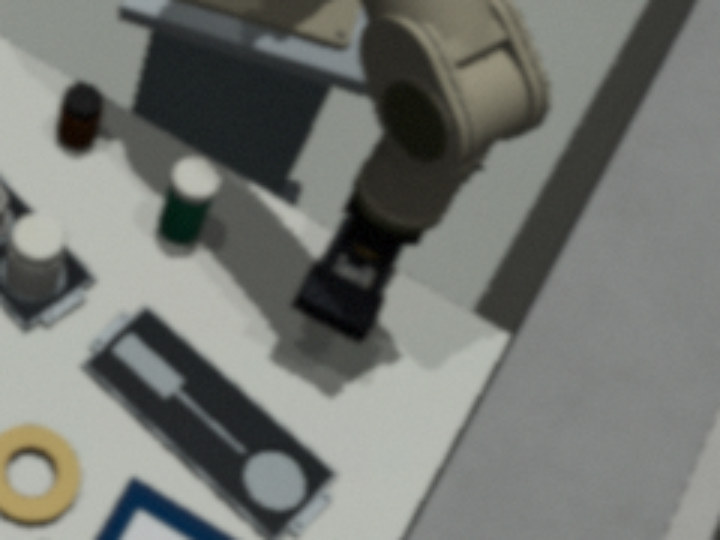

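The side crop shows the gripper over the box with the TCP reading -15 mm and still no contact. So the fingers swing on arcs and the tips sit well behind the TCP when open. I'll find the table by touch, then grip.

```bash
python3 - <<'E'
from pp import *
xy=(.4419,.173)
s=r.move_l([*xy,-.032],feed=.03,force_limit=5); z=telemetry.get_position()[2]
print("touch",s,z,telemetry.get_ft_force())
if s:
    r.move_l([*xy,z+.009],feed=.1)
    hand.command_gripper(0); print(telemetry.get_position(),"width",telemetry.get_grip_width(),telemetry.get_finger_force(),telemetry.get_ft_force(),telemetry.get_time())
E
```

```text
touch True -0.019843407296841337 [-1.07901556 -1.21891877  9.39566487]
[ 0.441739    0.17294197 -0.01102608] width 0.059506878797829565 29.996774196624756 [-0.14145226 -0.13824049 -0.85911695] 45.1917
```

```bash
python3 - <<'E'
from pp import *
r.move_l([.4419,.173,ZT],feed=.25); print("w",telemetry.get_grip_width())
B=PC-.078*PD
place(B,59.5,-.006,.07)
print(telemetry.get_ft_force(),telemetry.get_time())
E
```

```text
w 0.05973216076278545
q [ 1.2   0.21 -0.87  1.6   0.17  1.41 -0.22]
contact True tip err mm -0.6874468753162842
[-0.5490359   0.07521841  2.78938137] 49.5333
```

```bash
python3 - <<'E'
from pp import *
release(PC-.078*PD,.074)
pick((.4283,-.0065),65,.044,.075,.14)
C=DC+.086*DD
place(C,65,.049,.07)
E
```

```text
t 51.2667
q [ 1.16 -0.17 -1.1   1.84 -0.15  1.38 -0.35]
width 0.04797447196374979 F 29.9882987793535
lifted width 0.048252828369260835 55.6417
q [ 0.31  0.66 -1.03  1.16  0.56  1.6  -1.04]
contact True tip err mm -0.2604116957488703
```

```bash
python3 - <<'E'
from pp import *
release(DC+.086*DD,.07)
D=np.load("w1.npz"); K=cam("wrist")[0]; Ti=np.linalg.inv(D["T"])
def pl(px,z):
    ray=Ti[:3,:3]@np.array([(px[0]-K[0,2])/K[0,0],(px[1]-K[1,2])/K[1,1],1]); return (Ti[:3,3]+ray*((z-Ti[2,3])/ray[2]))[:2]
b,j,t=pl((341,168.9),.0095),pl((367,146.4),.0095),pl((406.6,113),.0100)
a=np.degrees(np.arctan2(*(t-b)[::-1])); print(b,j,t,np.linalg.norm(t-b),a,"handle len",np.linalg.norm(j-b))
u=(t-b)/np.linalg.norm(t-b); G=b+u*.036; print("grip",G)
n=np.array([-u[1],u[0]]); print("red jar rel",np.dot(np.array([.278,-.432])-G,u),np.dot(np.array([.278,-.432])-G,n))
go((.40,-.25),.30,a)   # stay near the robot
go(G-.05*u+[-.03,0],.26,a); r.sleep(.2)
T=cam("wrist")[1]; p,d=imaging.get_image("wrist"); cv2.imwrite("pics/w5.png",p); np.savez("w5",p=p,d=d,T=T); print(telemetry.get_time(),telemetry.get_q())
E
```

```text
t 59.75
[ 0.40414285 -0.36417822] [ 0.45405387 -0.39663101] [ 0.52566376 -0.44443772] 0.1456328185388554 -33.443098732885446 handle len 0.0595339661958612
grip [ 0.43418246 -0.38401813]
red jar rel -0.1038806639247848 -0.12611117380703485
62.3417 [ 1.58915845  0.13695252 -0.97478105  1.63220219  0.11493276  1.43223704
 -1.54965271]
```

View pics/w5.png

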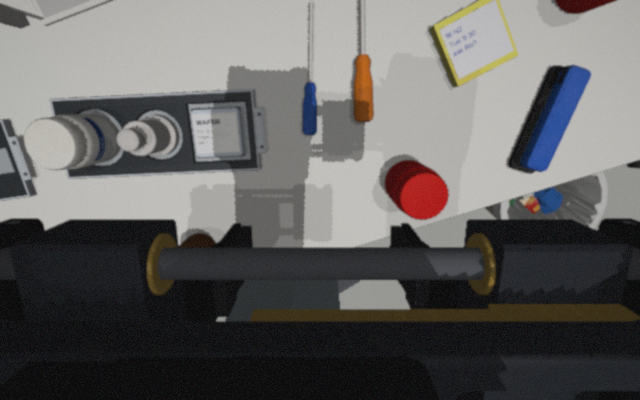

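The view shows the box flat in its square pocket at (219,131), with the die and jar next to it. The blue handle spans (310,83) to (310,133), clear of the orange one at (363,88). I'll fit the handle by colour, find the bench by touch, and grip.

```bash
python3 - <<'E'
from pp import *
D=np.load("w5.npz"); K=cam("wrist")[0]; Ti=np.linalg.inv(D["T"])
hsv=cv2.cvtColor(D["p"],cv2.COLOR_BGR2HSV); m=(hsv[...,0]>100)&(hsv[...,0]<130)&(hsv[...,1]>110)
m[:,:290]=0; m[:,335:]=0; m[:70]=0; m[145:]=0
v,u=np.nonzero(m)
ray=np.c_[(u-K[0,2])/K[0,0],(v-K[1,2])/K[1,1],np.ones(len(u))]@Ti[:3,:3].T
w=(Ti[:3,3]+ray*((.0095-Ti[2,3])/ray[:,2])[:,None])[:,:2]
rc=cv2.minAreaRect((w*1000).astype(np.float32)); print(len(u),rc)
c=np.array(rc[0])/1000; e=np.linalg.svd(w-w.mean(0),full_matrices=False)[2][0]; e*=np.sign(e[0]); a=np.degrees(np.arctan2(e[1],e[0])); print(c,a)
mid=np.array([.465,-.4043]); print("mid from w5",c+.0445*e)
G=c+.0045*e; np.savez("sd",G=G,a=a); print("G",G)
assert np.hypot(*(G-[.4315,-.382]))<.008 and abs(a+33.4)<5
hand.command_gripper(.045); go(G,.12,a)
r.move_l([*G,.03],feed=.2)
s=r.move_l([*G,-.02],feed=.03,force_limit=5); z=telemetry.get_position()[2]; print("touch",s,z)
if s:
    r.move_l([*G,z+.011],feed=.1); hand.command_gripper(0)
    print("width",telemetry.get_grip_width(),telemetry.get_finger_force(),telemetry.get_position(),telemetry.get_ft_force(),telemetry.get_time())
E
```

```text
593 ((427.7513122558594, -380.0829772949219), (15.061050415039062, 59.937381744384766), 56.447139739990234)
[ 0.42775131 -0.38008298] -34.66310721377321
mid from w5 [ 0.46435303 -0.40539235]
G [ 0.43145261 -0.38264235]
touch True -0.019777529050456606
width 0.015078795199209209 29.843446011327615 [ 0.43142313 -0.38259585 -0.00884892] [ 0.00613476  0.42760536 -0.23112985] 66.9
```

The touch height is the same at both openings, so commanded poses put the tips about 19.8 mm lower than expected, and this grip is too high on the round handle. I'll regrip with the tips 7 mm up.

```bash
python3 - <<'E'
from pp import *
s=np.load("sd.npz"); G,a=s["G"],float(s["a"])
hand.command_gripper(.045); r.move_l([*G,-.0133],feed=.1)
hand.command_gripper(0); print("width",telemetry.get_grip_width(),telemetry.get_finger_force())
r.move_l([*G,.2],feed=.25); print("w",telemetry.get_grip_width(),telemetry.get_time())
r.sleep(.3)
go((.40,-.22),ZT,(a+65)/2)
P=DC-.074*DD
go(P-[.12,0.02],ZT,65); go(P,.2,65)
T=cam("wrist")[1]; p,d=imaging.get_image("side"); cv2.imwrite("pics/s6.png",cv2.resize(p[150:330,300:540],None,fx=3,fy=3))
print(telemetry.get_grip_width(),telemetry.get_time(),np.round(telemetry.get_q(),2))
E
```

```text
width 0.01623900081641364 29.983413909212686
w 0.01600731814089937 69.575
0.016308174340815544 72.4083 [ 0.81  0.62 -1.3   1.48  0.6   1.49 -0.93]
```

View pics/s6.png

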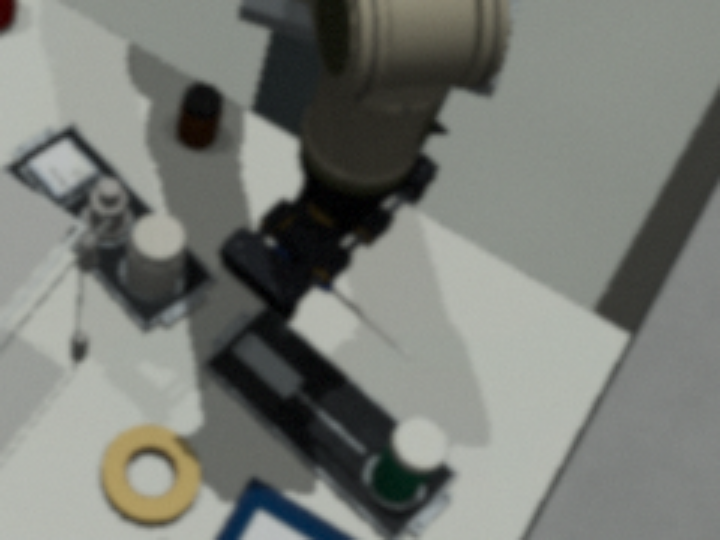

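The driver is level in the grip, with its tip at (405,355) pointing at the canister. Placing it now.

```bash
python3 - <<'E'
from pp import *
P=DC-.074*DD; tip=-.0083
r.move_l([*P,tip+.02],feed=.2)
s=r.move_l([*P,tip-.002],feed=.04,force_limit=6)
print("contact",s,(telemetry.get_position()[2]-tip)*1000,telemetry.get_ft_force())
hand.command_gripper(.04); r.move_l([*P,.2],feed=.25)
r.reach([.50,.0,.36],[np.pi,0,.45]); r.sleep(.3)
T=cam("wrist")[1]; p,d=imaging.get_image("wrist"); cv2.imwrite("pics/w7.png",p); np.savez("w7",p=p,d=d,T=T); print(telemetry.get_time())
E
python3 - <<'E'
from chk import *
D=np.load("w7.npz")
obj(D,DC+.086*DD,.1,.13,.05); obj(D,PC+.078*PD,.079,.1,.04); obj(D,PC,.074,.09,.03); obj(D,PC-.078*PD,.018,.04,.04); obj(D,DC-.078*DD,.018,.04,.04)
print(PC+.078*PD,PC,PC-.078*PD,DC+.086*DD,DC-.0785*DD)
E
```

```text
contact True -0.27475658125737135 [-0.49437708 -0.82385892  5.10435368]
76.8583
0 zmed nan rect [0. 0.] [0. 0.] 0.0
1280 zmed 87.0 rect [ 545. -135.] [53.9 54.3] 47.5
148 zmed 79.9 rect [ 509.9 -200.5] [13.8 24.8] 27.9
0 zmed nan rect [0. 0.] [0. 0.] 0.0
452 zmed 21.7 rect [601.8   7.6] [62.6 17.3] 64.5
[ 0.54528799 -0.13549293] [ 0.5057 -0.2027] [ 0.46611201 -0.26990707] [0.67114517 0.15634247] [0.60162447 0.00725484]
  return _methods._mean(a, axis=axis, dtype=dtype,
  ret = ret.dtype.type(ret / rcount)
```

View pics/w7.png

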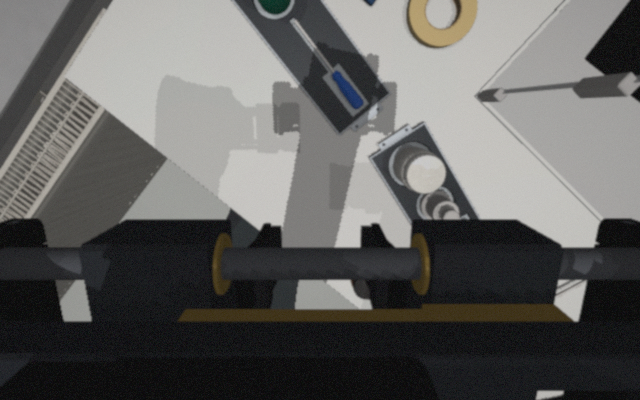

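The handle sits in its pocket at (346,88), on target. One more look, without viewing a picture, to check the heights of the canister and box.

```bash
python3 - <<'E'
from chk import *
obj(np.load("w5.npz"),PC-.078*PD,.018,.04,.05)
r.reach([.52,.10,.42],[np.pi,0,.3]); r.sleep(.3)
T=cam("wrist")[1]; p,d=imaging.get_image("wrist"); D=dict(d=d,T=T)
obj(D,DC+.086*DD,.1,.13,.05); obj(D,DC-.078*DD,.0175,.04,.045); W=cloud("wrist",d,T)
m=np.hypot(*(W[...,:2]-(DC-.078*DD)).transpose(2,0,1))<.04; print("handle max z",np.nanpercentile(W[...,2][m],[95,99.5]))
for o in nets.spot_point("wrist","short_screwdriver")[:1]: print(toworld("wrist",o["location"],T), DC-.034*DD)
print(telemetry.get_time())
E
```

```text
2364 zmed 24.3 rect [ 465.9 -270.1] [60.1 59.9] 59.1
1185 zmed 110.1 rect [670.1 156. ] [48.9 48.3] 16.3
353 zmed 21.6 rect [603.9  12.9] [72.7 17.2] 64.2
handle max z [0.52221658 0.5255884 ]
[0.61832401 0.04596658 0.00456745] [0.62043098 0.04758554]
77.875
```

All five are seated at the right heights (jar 87, die 80, box 24, canister 110 mm, driver origin z about 5 mm).

```bash
python3 -c "
from h import *
print(r.job_done())"
```

```text
the job is handed in; nothing more can be done
None
```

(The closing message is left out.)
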